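# Lock the port ring of the granule dispenser

## Task

Turn the round port ring on the dispenser deck by its upright post until the hole in the ring's lug stands over the hole in the deck. Then take the steel locking pin out of its holder block and push it down, upright, through both holes until its flange rests fully home on the lug, and let go.

Things in the scene. Friction and masses are not known exactly. Their poses are not given: they have to be found in the camera images.
- deck_hole (a point): Mouth centre of the round 31 mm through hole in the pale grey dispenser deck, a fixed block 250 x 220 mm, 40 mm high; the point is on its top face, 40 mm above the table. Its x axis points from the ring's upright pivot axis to the hole: the pivot lies 95 mm along this point's -x. z is up. The hole is uncovered at the start.
- ring_hole (a point): Upper mouth centre of the 31 mm hole in the square lug (66 mm) of the cream swivel ring, a disc 140 mm wide, 12 mm thick, its top 53 mm above the table. 95 mm from the pivot; x points outward from it. Starts 40 to 77 deg counter-clockwise (from above) of the deck hole: turn it clockwise (stop 20 deg beyond). Slight friction (1 N at the post); it stays where left.
- ring_post (a point): Grip point of the upright round steel post on the ring: 22 mm diameter, 45 mm tall above the ring's top; this point is 25 mm above the ring's top, 20 mm below the post's top. The post is 68 mm from the pivot axis, exactly opposite the lug's hole, and goes round with the ring.
- pin_grip (a point): Centre of the steel locking pin's head (24 mm diameter, 45 mm tall; loose pin, 150 g). Below: flange 52 mm wide, 8 mm thick, underside 30 mm below this point; 18 mm shank with tapered nose, tip 75 mm below. z: nose to head. It stands upright in a dark grey block (70 x 70, 56 mm high), flange on the block; lift 50 mm to clear. The cream plug with a similar head, without block, is not it.
Things that resemble listed ones, but are neither listed nor needed, are in the scene too. What is shaped like the part that bears pin_grip but red is not meant.

How it is judged:
By the outcome, as a careful person would: the job done as asked, in the order asked, and still so for the second after the job is handed in, with the robot touching nothing.
It also fails if it takes over 56 s, if anything falls off the work surface, if the arm or the gripper's body presses on something with over 40 N, if the wrist force passes 120 N, or if a joint passes its speed limit or range.

## Robot

A 7-joint arm with a two-finger parallel gripper is mounted at the origin on the work surface. World frame = base frame: x ahead of the robot, y to its left, z up, the work surface at z = 0. Lengths are in m, angles in rad, forces in N, time in s.
With the tool pointing down it reaches from about 0.4 to 0.875 m from the base axis. Payload 19.3 kg.
Tool frame: the origin (TCP) lies midway between the tips of the shut fingers; the grasp point (between the pads) lies 19 mm behind it (bot.pinch_z is the distance from the TCP to the grasp point, in m); z points along the fingers, y is the direction in which the jaws open and shut (so a half turn about z gives the same grasp; the last joint's range is limited). The gripper opens to 85 mm and grips with 20 to 120 N. Pads are 22 mm wide; open, the fingers measure 114 mm over their backs; the gripper's body (76 mm by 85 mm) begins 54 mm behind the grasp point. The pads swing forward as they close: fully open they stand 13 mm farther back than shut.
Start: joints at [1.141, 0.521, -0.036, 1.599, 0.021, 1.021, -0.113], TCP at [0.22, -0.585, 0.231] pointing down, gripper open.
Joint ranges: [-2.91, 2.91], [-0.3, 2.13], [-1.5, 1.42], [0.17, 2.43], [-1.26, 4.41], [0.16, 1.93], [-2.52, 2.52]. Speed limits (rad/s): [1.89, 1.89, 2.39, 2.39, 3.01, 3.01, 3.01].

## Interface

Orientations are given as [roll, pitch, yaw] about the fixed x, y, z axes, in that order (R = Rz(yaw) Ry(pitch) Rx(roll)).
In Python, from workcell import bot gives the robot as it stands. The module is installed in compiled form; this text tells all that it offers.
- The arm moves only by the tool move_arm, never from a script. Its argument "moves" is text: rows parted by semicolons, each of 4 numbers parted by spaces: the shift along the tool's x, y, z in mm, then the turn about the tool's z in rad. In form: dx dy dz yaw; .... A call has exactly 10 rows; each row is the pose to reach, as a shift and turn from the pose commanded when the call began, along the tool's axes at that moment; what a row does not reach only later rows make up. A row lasts 1/12 s, in which the tool goes at most 41.7 mm and 7.16 degrees, less where a joint would pass 70% of its speed; a pose out of reach is approached as far as the arm can. A call with a gripper value outside its range is refused whole. "grip" is the opening, from 0 (shut) to 1 (fully open), set as the call begins (left out, the last holds). The fingers move at their own pace and stop on an object; "grip_force" is the grip in N (left out, the last holds). Time passes only in rows, so rows that repeat a pose let the fingers close, or fill a call up. It gives the time, the measured TCP pose, the force and the opening at its end, in the units of the state.
- bot.observe(): the state, without advancing time (a new reading comes with each control period).
- bot.grab_frame(name): name is "side" or "top"; returns a dict with "frame" (400x640x3 uint8, red, green, blue), "z_map" (400x640 float32, m along the optical axis (not along the pixel's ray), 0 where there is no reading), "K" (3x3 intrinsics, pixels), "eye" and "attitude" of the camera in the world. Camera axes: x right, y up, looking along -z (the intrinsics and any distortion apply to the point x, -y, -z); pixel columns grow to the right and rows downward; lengths in m; the calibration is good to about 2 mm. A picture is of the moment at which its call begins.
- bot.job_done(): hands the job in, once; it reports no verdict.
Trained networks look in a picture, given as the dict that the camera call returned (one of the last four; its "shot" number tells which), for a name from the list of things; names that differ only in an ending like _2 or _b are one class to them, and where a whole thing is asked for, a point or a joint stands for the part that bears it (a point fixed in the world has none). Each returns a list of dicts, best first, with "conf" (0 to 1); they miss things now and then, are a little off and sometimes report something else, mostly with a low value. They report only what shows in the picture. A call takes as long as a camera call. They do not tell look-alikes from the thing itself.
- bot.search_frame(picture, label): "at" ([column, row] in pixels, amid what is visible of it).
- bot.pinpoint(picture, label): "at" ([column, row] in pixels: a listed point, or the origin of a listed thing).
The state is a dict: "clock": time; "qpos": joint angles; "qd": joint speeds; "joint_efforts": joint torques, N m; "position": TCP position; "tool_rot": TCP orientation; "force": force on the tool from outside, world axes, zero at the start; "moment": the same for the moment, N m; "grip_width": finger opening in m.
Only numpy, scipy, OpenCV 4.12 (cv2) and the standard library are available. Lean on these libraries where they do the work, as an engineer would, in place of code of your own. Each camera call takes 0.05 s, during which the arm holds its last target. There are 200 camera calls.

## Working session

There is one attempt and no reset: what is moved stays moved. The work goes in short steps, Python scripts to look and compute and a tool call to move; the robot and the scene stay as the last step left them, time stands still between calls to the robot, and variables do not carry over. Pictures are saved under pics/ and viewed, about 8 in all and at most 12, crops included, and the job is handed in when it is done.

Besides the shell and the picture viewer there is one more tool, called after "Request:" as name(argument=value, ...), one argument or row to a line, values as JSON. move_arm: Moves the arm, as the interface text tells. Its arguments: {"type":"object","properties":{"moves":{"type":"string"},"grip":{"type":"number"},"grip_force":{"type":"number"}},"required":["moves"]}

```bash
mkdir -p pics; cat > h.py <<'E'
import numpy as np, cv2
from workcell import bot
from scipy.spatial.transform import Rotation as R
def att(p):
    a=np.array(p["attitude"],float)
    if a.shape==(3,3): return a
    return R.from_euler('xyz',a).as_matrix() if a.size==3 else R.from_quat(a).as_matrix()
def ray(p,uv):
    K=np.array(p["K"]); d=np.array([(uv[0]-K[0,2])/K[0,0],-(uv[1]-K[1,2])/K[1,1],-1.])
    return np.array(p["eye"]),att(p)@d
def atz(p,uv,z):
    e,d=ray(p,uv); return e+d*(z-e[2])/d[2]
def proj(p,X):
    c=att(p).T@(np.array(X)-np.array(p["eye"])); K=np.array(p["K"])
    return np.array([K[0,0]*c[0]/-c[2]+K[0,2],K[1,1]*c[1]/c[2]+K[1,2]])
def save(p,n): cv2.imwrite(f"pics/{n}.png",p["frame"][:,:,::-1])
Z=dict(deck_hole=.04,ring_hole=.053,ring_post=.078,pin_grip=.086)
def look(cams=("top","side")):
    o={}
    for c in cams:
        p=bot.grab_frame(c); o[c]=p
        for l,z in Z.items():
            for r in bot.pinpoint(p,l)[:4]:
                print(c,l,np.round(r["at"],1),round(r["conf"],2),np.round(atz(p,r["at"],z),4))
    return o
E
python3 - <<'E'
from h import *
o=look()
for c in o: save(o[c],c+"0"); p=o[c]; print(c,p.keys(),p["K"],p["eye"],p["attitude"])
s=bot.observe(); print(s)
print(bot.pinch_z)
E
```

```text
top deck_hole [186.6 186.4] 0.56 [0.6182 0.2196 0.04  ]
top ring_hole [160.2 212.3] 0.56 [0.5652 0.2664 0.053 ]
top ring_post [225.  240.2] 0.68 [0.5074 0.128  0.078 ]
top pin_grip [437.4 128.2] 0.86 [ 0.7115 -0.279   0.086 ]
top pin_grip [461.9 206.7] 0.86 [ 0.561  -0.3153  0.086 ]
top pin_grip [392.7 128.5] 0.74 [ 0.7134 -0.1947  0.086 ]
top pin_grip [407.8 178.4] 0.65 [ 0.6163 -0.2188  0.086 ]
side deck_hole [199.3 294.8] 0.56 [0.6135 0.2197 0.04  ]
side ring_hole [184.4 325.9] 0.82 [0.5724 0.2745 0.053 ]
side ring_post [299.6 270.4] 0.6 [0.5058 0.119  0.078 ]
side pin_grip [422.7 142.1] 0.67 [ 0.5557 -0.3078  0.086 ]
side pin_grip [370.  147.9] 0.62 [ 0.6251 -0.2228  0.086 ]
side pin_grip [326.8 141.4] 0.62 [ 0.7096 -0.191   0.086 ]
side pin_grip [349.4 130.2] 0.58 [ 0.7035 -0.2589  0.086 ]
top dict_keys(['frame', 'z_map', 'K', 'eye', 'attitude', 'shot']) [[369.28118804   0.         318.04349429]
 [  0.         369.28118804 197.30748519]
 [  0.           0.           1.        ]] [ 0.50026605 -0.07458666  0.77445813] [ 0.1207331   0.03794989 -1.58819088]
side dict_keys(['frame', 
[... 253 characters left out ...]
.5, 'qpos': array([ 1.14081975,  0.52144414, -0.03628045,  1.59951138,  0.02122045,
        1.02109089, -0.11277494]), 'qd': array([ 1.10344121e-05, -2.38258413e-04, -5.60507397e-04, -2.18236786e-03,
        2.65479413e-04,  1.51010810e-03,  1.95301164e-03]), 'joint_efforts': array([-1.39618933e-03, -9.26289725e+01,  1.97696529e+00, -3.70065308e+01,
        1.80104643e-02,  2.25569718e-03, -1.11208790e-04]), 'position': array([ 0.21999615, -0.58498609,  0.2312594 ]), 'tool_rot': array([-3.14152633e+00,  3.12414074e-05,  3.59752648e-01]), 'force': array([-1.41299682, -0.34310252,  0.22679663]), 'moment': array([-0.00953668, -0.0211174 , -0.04409877]), 'grip_width': 0.08555389830167263}
0.0187
```

View pics/top0.png

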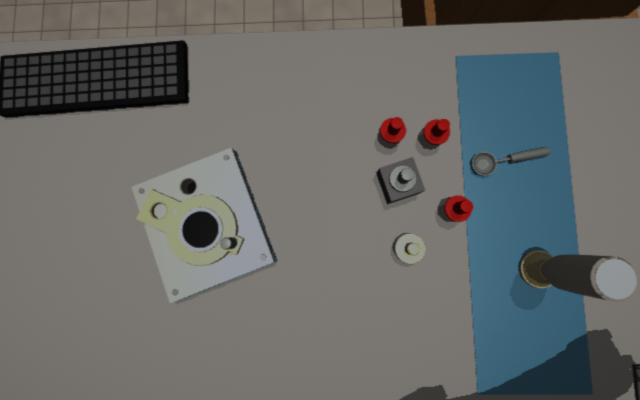

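View pics/side0.png

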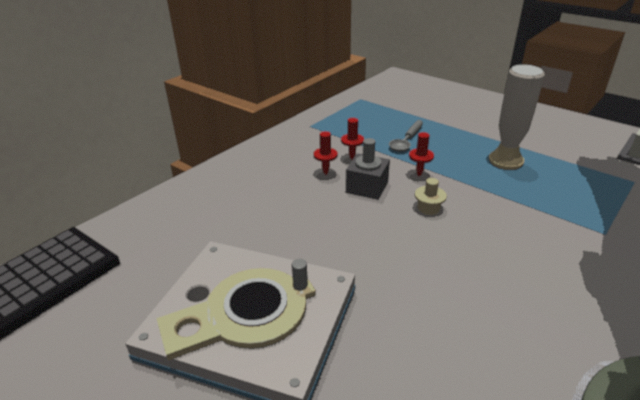

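```bash
cat > fit.py <<'E'
from h import *
from scipy.optimize import least_squares
def fit(obs):
    # obs: list of (pic,label,uv)
    def pts(v):
        px,py,a,b=v; P=np.array([px,py])
        u=lambda t:np.array([np.cos(t),np.sin(t)])
        return dict(deck_hole=[*(P+.095*u(a)),.04],ring_hole=[*(P+.095*u(b)),.053],ring_post=[*(P-.068*u(b)),.078],pivot=[*P,.053])
    f=lambda v:np.concatenate([proj(p,pts(v)[l])-uv for p,l,uv in obs])
    s=least_squares(f,[.53,.185,.38,1.17],loss='soft_l1',x_scale=.05)
    print('fit',np.round(s.x,4)); print(np.round(f(s.x).reshape(-1,2),1).tolist())
    for k,x in pts(s.x).items(): print(k,np.round(x,4))
    return s.x
E
python3 - <<'E'
from fit import *
obs=[];t=bot.grab_frame("top");s=bot.grab_frame("side")
for p in (t,s):
    for l in ("deck_hole","ring_hole","ring_post"):
        r=bot.pinpoint(p,l); 
        if r: obs.append((p,l,np.array(r[0]["at"])))
    g=cv2.cvtColor(p["frame"],cv2.COLOR_RGB2GRAY)
    m=(g<45).astype(np.uint8)
    n,_,st,c=cv2.connectedComponentsWithStats(m)
    for i in range(1,n):
        if 60<st[i,4]<4000: print(p["shot"],st[i],c[i],np.round(atz(p,c[i],.04)[:2],4))
fit(obs)
# pin and glass
for p,uv in((t,(537,268)),(t,(612,278)),(t,(403,178)),(t,(407,175))):
    z=p["z_map"][uv[1],uv[0]]; e,d=ray(p,uv); print(uv,np.round(e+d*z,3))
a,b=t,s
A=cv2.resize(t["frame"][130:320,110:450],None,fx=2.3,fy=2.3,interpolation=cv2.INTER_CUBIC)
cv2.imwrite("pics/c.png",A[:,:,::-1])
E
```

```text
3 [401   0  25  26 593] [413.01011804  12.34738617] [ 0.979  -0.2558]
3 [387 122  15  14 114] [392.42105263 129.6754386 ] [ 0.7252 -0.2021]
3 [431 122  17  16 137] [436.90510949 131.00729927] [ 0.7198 -0.2913]
3 [419 130  20  19 148] [426.15540541 141.35135135] [ 0.6989 -0.2687]
3 [379 132  20  16 121] [386.04132231 141.45454545] [ 0.7009 -0.1882]
3 [377 170  20  34 151] [383.70860927 187.47682119] [ 0.6068 -0.1798]
3 [182 179  14  14 149] [188.18120805 185.89261745] [0.6192 0.2164]
3 [439 198  15  23 124] [444.08064516 212.33870968] [ 0.5546 -0.2961]
3 [452 200  16  15 127] [457.88976378 208.15748031] [ 0.5623 -0.3234]
3 [183 212  35  35 960] [199.8625     229.06145833] [0.5309 0.1903]
3 [519 248  20  31  74] [525.04054054 258.35135135] [ 0.4628 -0.4449]
3 [ 526  256   75   42 1883] [565.41476367 272.9102496 ] [ 0.4342 -0.5181]
3 [ 479  335  114   60 3096] [554.80426357 374.38242894] [ 0.25   -0.4812]
3 [631 364   9  36 196] [635.73979592 378.97959184] [ 0.2413 -0.6257]
4 [246   0  16  57 300] [253.88333333  25.96333333] [ 1.5684 -0.8009]
4 [297   0  17  80 327] [305.45565749  38.21
[... 769 characters left out ...]
5238 165.62857143] [ 0.5493 -0.2936]
4 [322 158  12  16  84] [325.66666667 165.10714286] [ 0.7012 -0.1764]
4 [347 166  41  33 831] [366.06618532 183.52948255] [ 0.5959 -0.1714]
4 [   0  228  119  112 3016] [ 54.85875332 285.35444297] [0.7981 0.3439]
4 [ 231  283   49   36 1378] [254.99637155 300.36719884] [0.5424 0.1762]
fit [0.532  0.1844 0.3892 1.1355]
[[-1.4, 0.1], [-0.9, -2.2], [-1.7, 0.4], [-0.1, -1.6], [1.6, 0.4], [0.4, -1.8]]
deck_hole [0.6199 0.2204 0.04  ]
ring_hole [0.5721 0.2705 0.053 ]
ring_post [0.5033 0.1227 0.078 ]
pivot [0.532  0.1844 0.053 ]
(537, 268) [ 0.444 -0.465  0.041]
(612, 278) [ 0.441 -0.481  0.21 ]
(403, 178) [ 0.614 -0.206  0.107]
(407, 175) [ 0.618 -0.212  0.111]
```

View pics/c.png

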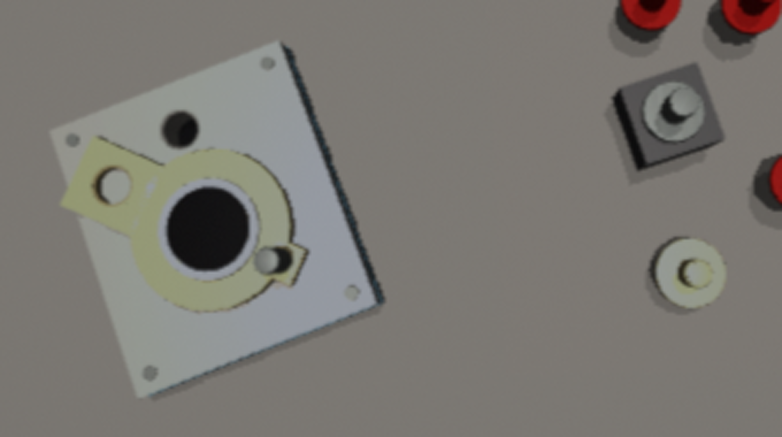

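```bash
cat >> h.py <<'E'
def sh(targets,s=None):
    "world [x,y,z,yaw] -> rows dx dy dz (mm), yaw from the present pose"
    s=s or bot.observe(); M=R.from_euler('xyz',s["tool_rot"]).as_matrix(); y0=s["tool_rot"][2]
    for t in targets:
        d=M.T@(np.array(t[:3])-s["position"])*1e3
        print(*np.round(d,1), round(-((t[3]-y0+np.pi)%(2*np.pi)-np.pi),3))
E
python3 - <<'E'
from h import *
sh([[.36,-.24,.26,.75],[.503,.122,.20,1.1355]])
E
```

```text
252.5 -273.6 -28.7 -0.39
513.8 -562.1 31.3 -0.776
```

Request:
move_arm(
  moves="25 -27 -6 -0.04; 50 -55 -12 -0.08; 76 -82 -18 -0.12; 101 -109 -24 -0.16; 126 -137 -29 -0.2; 151 -164 -29 -0.24; 177 -191 -29 -0.28; 202 -219 -29 -0.32; 227 -246 -29 -0.36; 252 -274 -29 -0.39",
  grip=1,
)

```text
clock: 1.73
position: [0.3597, -0.2383, 0.2606]
tool_rot: [3.141, 0.0, 0.752]
force: [0.9, -0.1, 0.0]
grip_width: 0.0855
```

```bash
python3 - <<'E'
from h import *
sh([[.503,.122,.20,1.1355]])
print(bot.observe()["qpos"])
E
```

```text
350.7 -165.4 60.4 -0.384
[ 0.69771509  0.18459455 -0.2858868   2.03276214  0.06495091  0.9319117
 -0.44136708]
```

Request:
move_arm(
  moves="35 -16 6 -0.04; 70 -33 12 -0.08; 105 -50 18 -0.12; 140 -66 24 -0.16; 175 -83 30 -0.2; 210 -99 36 -0.24; 245 -116 42 -0.28; 280 -132 48 -0.32; 315 -149 54 -0.36; 351 -165 60 -0.384",
)

```text
clock: 2.57
position: [0.5042, 0.122, 0.2001]
tool_rot: [3.141, -0.0, 1.136]
force: [1.1, -1.1, -0.2]
grip_width: 0.0851
```

```bash
python3 - <<'E'
from fit import *
t=bot.grab_frame("top");s=bot.grab_frame("side")
for p in(t,s):
  for l in Z:
    if l!='pin_grip':
      for r in bot.pinpoint(p,l)[:1]: print(l,np.round(r["at"],1),r["conf"],np.round(atz(p,r["at"],Z[l]),4))
S=bot.observe(); print(S["position"],S["tool_rot"],S["qpos"],proj(s,S["position"]))
im=np.hstack([t["frame"][120:320,100:300],s["frame"][150:350,150:400]])
cv2.imwrite("pics/d.png",cv2.resize(im,None,fx=1.75,fy=1.75)[:,:,::-1])
sh([[.503,.122,.085,1.1355]])
E
```

```text
deck_hole [188.6 183.1] 0.6 [0.6249 0.2157 0.04  ]
ring_hole [158.3 211.4] 0.97 [0.567  0.2703 0.053 ]
ring_post [228.5 243.4] 0.84 [0.5013 0.1212 0.078 ]
deck_hole [196.2 291.6] 0.94 [0.6222 0.2185 0.04  ]
ring_hole [186.1 325.4] 0.85 [0.5713 0.2725 0.053 ]
ring_post [301.2 273.7] 0.61 [0.4996 0.1226 0.078 ]
[0.50384438 0.11890693 0.20057219] [3.14107262e+00 3.33512871e-04 1.13192462e+00] [ 0.0478862   0.42956906 -0.5170537   1.89346272  0.2695754   0.88715442
 -1.04089362] [296.66975263 200.2270749 ]
2.5 -2.1 115.6 -0.004
```

View pics/d.png

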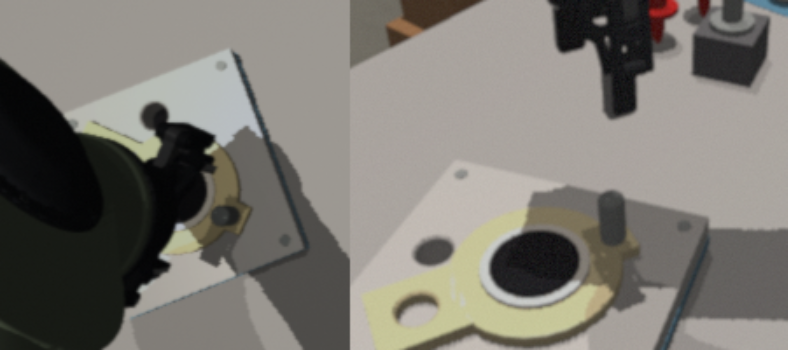

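Request:
move_arm(
  moves="-1 -2 20 0; -1 -2 40 0; -1 -2 60 0; -1 -2 80 0; -1 -2 100 0; -1 -2 115 0; -1 -2 128 0; -1 -2 135 0; -1 -2 138 0; -1 -2 138 0",
)

```text
clock: 3.8
position: [0.5016, 0.1197, 0.0623]
tool_rot: [-3.141, 0.0, 1.133]
force: [-1.5, -0.2, 0.3]
grip_width: 0.0854
```

Request:
move_arm(
  moves="0 0 0 0; 0 0 0 0; 0 0 0 0; 0 0 0 0; 0 0 0 0; 0 0 0 0; 0 0 0 0; 0 0 0 0; 0 0 0 0; 0 0 0 0",
  grip=0,
  grip_force=20,
)

```text
clock: 4.63
position: [0.5018, 0.1201, 0.0626]
tool_rot: [3.141, -0.0, 1.134]
force: [0.3, -1.3, 5.7]
grip_width: 0.0216
```

```bash
python3 - <<'E'
from h import *
S=bot.observe(); print(S["position"],S["tool_rot"],S["force"],S["grip_width"])
p=np.array([.5325,.1845])
d=p-S["position"][:2]; print(np.hypot(*d),np.arctan2(*d[::-1]))
E
```

```text
[0.50178365 0.12007196 0.06260271] [ 3.14123363e+00 -9.50961045e-05  1.13366743e+00] [ 0.31784551 -1.28792288  5.7015736 ] 0.021556426058730337
0.0713755278202046 1.1259175914983774
```

Request:
move_arm(
  moves="0.2 -4.8 0 0.07; 0.7 -9.5 0 0.14; 1.5 -14.2 0 0.21; 2.6 -18.8 0 0.28; 4.1 -23.3 0 0.35; 5.9 -27.7 0 0.42; 8 -32 0 0.49; 10.4 -36.1 0 0.56; 13 -40.1 0 0.63; 16 -43.8 0 0.7",
)

```text
clock: 5.47
position: [0.4672, 0.1524, 0.0625]
tool_rot: [3.141, 0.003, 0.43]
force: [-12.6, -4.8, 18.9]
grip_width: 0.0214
```

```bash
python3 - <<'E'
from h import *
t=bot.grab_frame("top");s=bot.grab_frame("side")
for p in(t,s):
  for l in ("deck_hole","ring_hole"):
      for r in bot.pinpoint(p,l)[:1]: print(l,np.round(r["at"],1),r["conf"],np.round(atz(p,r["at"],Z[l]),4))
S=bot.observe(); print(S["position"],S["tool_rot"],S["force"],S["grip_width"])
im=np.hstack([t["frame"][130:280,130:250],s["frame"][240:390,120:320]])
cv2.imwrite("pics/e.png",cv2.resize(im,None,fx=2.5,fy=2.5,interpolation=cv2.INTER_CUBIC)[:,:,::-1])
E
```

```text
deck_hole [185.9 186.2] 0.56 [0.6187 0.2211 0.04  ]
ring_hole [180.9 188. ] 0.79 [0.6132 0.2259 0.053 ]
deck_hole [199.4 294.8] 0.96 [0.6134 0.2196 0.04  ]
ring_hole [190.7 292.8] 0.81 [0.6145 0.2316 0.053 ]
[0.4671646  0.15248941 0.06250486] [3.14115090e+00 3.07355521e-03 4.34060494e-01] [-13.20616635  -5.21196246  18.10242972] 0.02122873549069373
```

View pics/e.png

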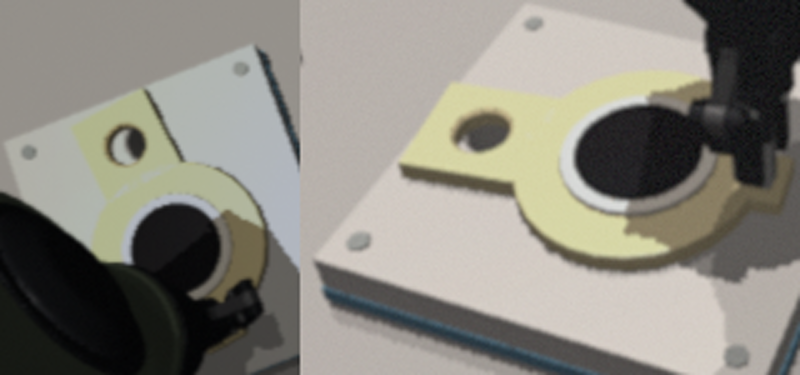

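Request:
move_arm(
  moves="-1 0 0 0; -2 0 0 0; -2 -2 0 0.03; -1.9 -4 0 0.06; -1.7 -6 0 0.09; -1.5 -7.8 0 0.115; -1.5 -7.8 0 0.115; -1.5 -7.8 0 0.115; -1.5 -7.8 0 0.115; -1.5 -7.8 0 0.115",
)

```text
clock: 6.6
position: [0.4638, 0.1599, 0.0625]
tool_rot: [-3.141, 0.0, 0.319]
force: [-4.4, 0.7, 8.7]
grip_width: 0.0216
```

```bash
python3 - <<'E'
from h import *
t=bot.grab_frame("top");s=bot.grab_frame("side")
for p in(t,s):
  for l in ("deck_hole","ring_hole"):
      for r in bot.pinpoint(p,l)[:1]: print(l,np.round(r["at"],1),r["conf"],np.round(atz(p,r["at"],Z[l]),4))
  x=p["frame"].astype(int); cream=((x[...,0]-x[...,2])>28).astype(np.uint8)
  C,Hh=cv2.findContours(cream,cv2.RETR_CCOMP,cv2.CHAIN_APPROX_NONE)
  for c,h in zip(C,Hh[0]):
    if h[3]>=0 and len(c)>20 and c[:,0,0].max()<270:
      e=cv2.fitEllipse(c); print(np.round(e[0],1),np.round(e[1],1),np.round(atz(p,e[0],.053),4))
S=bot.observe(); print(S["position"],S["tool_rot"],S["force"],S["grip_width"])
im=np.hstack([t["frame"][150:225,150:225],s["frame"][255:330,150:250]])
cv2.imwrite("pics/f.png",cv2.resize(im,None,fx=4.5,fy=4.5,interpolation=cv2.INTER_CUBIC)[:,:,::-1])
E
```

```text
deck_hole [185.  183.4] 0.97 [0.6245 0.2231 0.04  ]
ring_hole [187.8 184.7] 0.86 [0.6195 0.2121 0.053 ]
[185.3 185.5] [16.2 16.4] [0.6181 0.2171 0.053 ]
deck_hole [198.4 292.9] 0.82 [0.6176 0.2181 0.04  ]
ring_hole [194.7 284.8] 0.96 [0.6229 0.2179 0.053 ]
[195.8 288.4] [14.8 22.2] [0.6159 0.2215 0.053 ]
[220.3 284.9] [ 5.8 15.4] [0.5937 0.1947 0.053 ]
[0.46377579 0.15985313 0.06251958] [-3.14135310e+00  2.54323250e-04  3.19331447e-01] [-4.36384115  1.26970675  8.69408621] 0.021086911419911425
```

View pics/f.png

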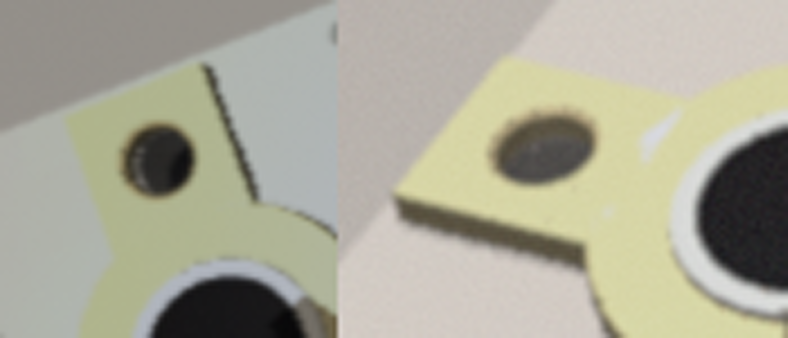

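Request:
move_arm(
  moves="0 0 0 0; 0 0 0 0; 0 0 0 0; 0 0 0 0; 0 0 0 0; 0 0 -5 0; 0 0 -30 0; 0 0 -65 0; 0 0 -105 0; 0 0 -145 0",
  grip=1,
)

```text
clock: 7.73
position: [0.4634, 0.1595, 0.2092]
tool_rot: [-3.141, 0.001, 0.319]
force: [1.3, -0.4, 0.3]
grip_width: 0.0854
```

```bash
python3 - <<'E'
from h import *
t=bot.grab_frame("top");s=bot.grab_frame("side")
for p in(t,s):
  x=p["frame"].astype(int); cream=((x[...,0]-x[...,2])>28).astype(np.uint8)
  C,Hh=cv2.findContours(cream,cv2.RETR_CCOMP,cv2.CHAIN_APPROX_NONE)
  for c,h in zip(C,Hh[0]):
    if h[3]>=0 and len(c)>20 and c[:,0,0].max()<270:
      e=cv2.fitEllipse(c); print(np.round(e[0],1),np.round(e[1],1),np.round(atz(p,e[0],.053),4))
  for l in ("ring_post","pin_grip"):
      for r in bot.pinpoint(p,l)[:4]: print(l,np.round(r["at"],1),r["conf"],np.round(atz(p,r["at"],Z[l]),4))
# pin head top centre by brightness blob in top
g=cv2.cvtColor(t["frame"],cv2.COLOR_RGB2GRAY); print(g[165:195:2,390:424:2])
S=bot.observe(); print(S["position"],S["tool_rot"],S["qpos"])
sh([[.617,-.216,.22,.3],[.617,-.216,.22,.22]])
im=np.hstack([t["frame"][110:220,360:480],s["frame"][120:230,330:450]])
cv2.imwrite("pics/g.png",cv2.resize(im,None,fx=3.3,fy=3.3,interpolation=cv2.INTER_CUBIC)[:,:,::-1])
E
```

```text
[185.3 185.4] [16.3 16.9] [0.6182 0.217  0.053 ]
ring_post [205.5 261.2] 0.75 [0.4687 0.1646 0.078 ]
ring_post [186.8 183.7] 0.5 [0.6174 0.2042 0.078 ]
pin_grip [406.4 178.1] 0.96 [ 0.6169 -0.2162  0.086 ]
pin_grip [395.2 123.9] 0.92 [ 0.7223 -0.1998  0.086 ]
pin_grip [439.3 128.3] 0.89 [ 0.7112 -0.2825  0.086 ]
pin_grip [463.  206.3] 0.82 [ 0.5617 -0.3174  0.086 ]
[195.8 288.3] [15.1 22.6] [0.6161 0.2214 0.053 ]
[210.7 106.9] [5.1 9.2] [ 1.0926 -0.1998  0.053 ]
ring_post [301.8 302.1] 0.6 [0.4632 0.1621 0.078 ]
pin_grip [423.5 142.9] 0.92 [ 0.5528 -0.3058  0.086 ]
pin_grip [324.6 144.1] 0.9 [ 0.7058 -0.1795  0.086 ]
pin_grip [368.6 149.6] 0.56 [ 0.6233 -0.2155  0.086 ]
pin_grip [351.6 131.5] 0.56 [ 0.6962 -0.257   0.086 ]
[[ 96  94  93  92  96 104 110 102 100  92  91  91  91 122 137 137 137]
 [ 93  94  94 132 144 145 145 139 137 126 101  90  90 103 135 137 137]
 [ 94  94 141 153 148 145 123 128 138 135 129 100  90  93 128 137 137]
 [ 92 129 150 153 149 119 121 145 143 140 136 129 102  90 112 137 137]
 [103 151 150 154 119  45 143 149 148 146 139 134 116  92 101 136 136]
 [117 154 15
[... 213 characters left out ...]
0 123  73  28  28  26  32  82 140 142 143  97  91  91 122]
 [ 73 153 143 123 124  78  52  55  92 141 147 143 136  94  92  91 104]
 [ 68 116 154 127 128 123 120 120 133 146 147 141 101  93  92  92  94]
 [ 95  50 108 134 130 125 123 129 148 146 145 113  92  92  92  92  92]
 [ 97  94  62 100 134 134 141 153 150 134  87  90  93  93  92  92  91]
 [ 98  98  96  79  62  72  83  92  71  85  93  94  93  93  87  80  77]
 [ 97  97  97  97  95  94  93  93  94  94  93  88  80  50  58 111 135]]
[0.4636444  0.15927885 0.20668367] [3.14143833e+00 1.11398190e-03 3.18746452e-01] [-0.25084966  0.35004601 -0.25276007  1.96297714  0.11504082  0.84326653
 -1.81771165]
28.0 404.4 -13.3 0.019
28.0 404.4 -13.3 0.099
```

View pics/g.png

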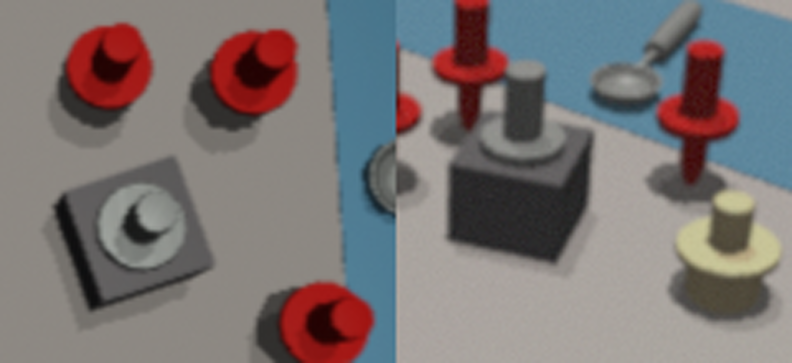

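Request:
move_arm(
  moves="3 40 -1 0; 6 80 -3 0; 9 120 -4 0; 12 160 -5 0; 15 200 -6 0; 18 240 -8 0; 20 280 -9 0; 23 320 -10 0; 26 360 -12 0; 28 400 -13 0",
)

```text
clock: 8.87
position: [0.616, -0.2132, 0.2187]
tool_rot: [-3.14, 0.002, 0.319]
force: [0.4, 1.0, 0.5]
grip_width: 0.0853
```

```bash
python3 - <<'E'
from h import *
t=bot.grab_frame("top");s=bot.grab_frame("side")
print([np.round(atz(t,u,z),4) for u,z in(((402.7,178.8),.064),((407.6,174.5),.1085))])
# side: head top ctr in crop ~ (524,70)->, flange ctr (523,137)
for u,z in((((524-396)/3.3+330,70/3.3+120),.1085),(((523-396)/3.3+330,138/3.3+120),.064)): print(u,np.round(atz(s,u,z),4))
for p in (t,s):
  for r in bot.pinpoint(p,"pin_grip")[:4]: print(np.round(r["at"],1),r["conf"],np.round(atz(p,r["at"],.086),4))
S=bot.observe(); print(S["position"],S["tool_rot"],S["qpos"])
sh([[.617,-.214,.075,.319]])
E
```

```text
[array([ 0.6194, -0.2136,  0.064 ]), array([ 0.6197, -0.214 ,  0.1085])]
(368.7878787878788, 141.21212121212122) [ 0.6195 -0.2092  0.1085]
(368.4848484848485, 161.8181818181818) [ 0.6171 -0.2079  0.064 ]
[393. 127.] 0.9 [ 0.7163 -0.1954  0.086 ]
[462.3 205.3] 0.72 [ 0.5636 -0.3162  0.086 ]
[403.2 177.5] 0.57 [ 0.6182 -0.2103  0.086 ]
[369.5 149.7] 0.91 [ 0.6217 -0.2163  0.086 ]
[349.6 130.1] 0.91 [ 0.7034 -0.2595  0.086 ]
[420.5 142.5] 0.84 [ 0.5583 -0.3036  0.086 ]
[325.2 145.3] 0.72 [ 0.7017 -0.1763  0.086 ]
[ 0.61534874 -0.21219536  0.21819355] [-3.13982173e+00  2.51594425e-03  3.17196901e-01] [ 0.32815259  0.57980364 -0.13430634  1.53213297  0.08495731  1.03845115
 -1.08143134]
1.4 2.5 143.2 -0.002
```

Request:
move_arm(
  moves="3 1 20 0; 3 1 40 0; 3 1 60 0; 3 1 80 0; 3 1 100 0; 3 1 117 0; 3 1 130 0; 3 1 138 0; 3 1 142 0; 3 1 142 0",
)

```text
clock: 9.9
position: [0.619, -0.211, 0.0777]
tool_rot: [-3.141, 0.001, 0.319]
force: [-0.6, -0.1, -0.2]
grip_width: 0.0852
```

Request:
move_arm(
  moves="0 0 0 0; 0 0 0 0; 0 0 0 0; 0 0 0 0; 0 0 0 0; 0 0 0 0; 0 0 0 0; 0 0 0 0; 0 0 0 0; 0 0 0 0",
  grip=0,
  grip_force=50,
)

```text
clock: 10.73
position: [0.6194, -0.2116, 0.0788]
tool_rot: [3.141, -0.001, 0.319]
force: [-1.2, 0.8, 5.1]
grip_width: 0.0226
```

```bash
python3 - <<'E'
from h import *
s=bot.grab_frame("side");t=bot.grab_frame("top")
S=bot.observe(); print(S["position"],S["tool_rot"],S["force"],S["grip_width"])
im=np.hstack([t["frame"][130:230,350:470],s["frame"][100:200,320:440]])
cv2.imwrite("pics/h.png",cv2.resize(im,None,fx=3.3,fy=3.3,interpolation=cv2.INTER_CUBIC)[:,:,::-1])
E
```

```text
[ 0.6193631  -0.21163234  0.07883033] [ 3.14127416e+00 -4.56451323e-04  3.18582845e-01] [-1.06050804  0.52325032  5.42351408] 0.02243486889437606
```

View pics/h.png

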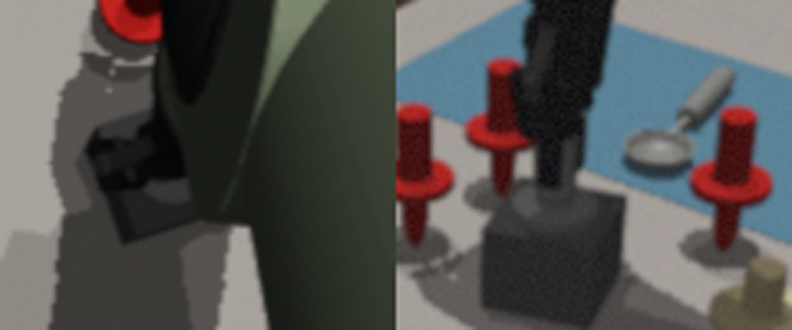

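Request:
move_arm(
  moves="0 0 -4 0; 0 0 -12 0; 0 0 -24 0; 0 0 -38 0; 0 0 -52 0; 0 0 -66 0; 0 0 -80 0; 0 0 -94 0; 0 0 -106 0; 0 0 -112 0",
)

```text
clock: 11.67
position: [0.6198, -0.2117, 0.1928]
tool_rot: [3.14, -0.002, 0.319]
force: [0.6, 0.1, -2.1]
grip_width: 0.0227
```

```bash
python3 - <<'E'
from h import *
s=bot.grab_frame("side")
S=bot.observe(); print(S["position"],S["tool_rot"],S["force"],S["grip_width"])
cv2.imwrite("pics/i.png",cv2.resize(s["frame"][60:200,300:460],None,fx=3.5,fy=3.5)[:,:,::-1])
sh([[.6175,.218,.19,.319]])
E
```

```text
[ 0.61994428 -0.21176736  0.19305884] [ 3.14000719e+00 -2.39546844e-03  3.18615689e-01] [ 0.58531443 -0.13114395 -0.69368625] 0.02289862931629235
132.3 -408.9 2.7 -0.0
```

View pics/i.png

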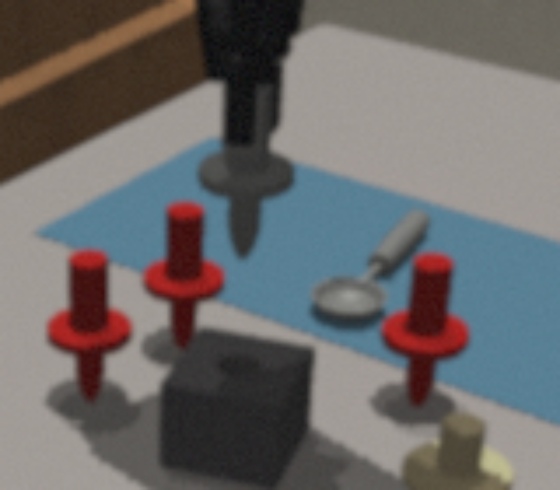

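Request:
move_arm(
  moves="8 -25 0 0; 18 -57 0 0; 30 -94 0 0; 43 -132 0 0; 56 -172 0 0; 69 -212 0 0; 82 -252 0 0; 94 -291 0 0; 106 -327 0 0; 116 -358 0 0",
)

```text
clock: 12.55
position: [0.6164, 0.168, 0.19]
tool_rot: [-3.141, 0.0, 0.32]
force: [1.2, 0.5, -1.6]
grip_width: 0.0226
```

```bash
python3 - <<'E'
from h import *
sh([[.6175,.218,.19,.319]])
E
```

```text
16.8 -47.1 0.0 0.001
```

Request:
move_arm(
  moves="6 -18 0 0; 11 -32 0 0; 15 -42 0 0; 17 -47 5 0; 17 -47 15 0; 17 -47 27 0; 17 -47 38 0; 17 -47 48 0; 17 -47 54 0; 17 -47 54 0",
)

```text
clock: 13.38
position: [0.618, 0.2139, 0.1344]
tool_rot: [3.141, 0.002, 0.318]
force: [0.4, 0.7, -1.2]
grip_width: 0.0229
```

```bash
python3 - <<'E'
from h import *
s=bot.grab_frame("side");t=bot.grab_frame("top")
S=bot.observe(); print(S["position"],S["tool_rot"],S["force"],S["grip_width"])
for p in(t,s):
  for l,z in(("pin_grip",S["position"][2]+.007),("ring_hole",.053)):
    for r in bot.pinpoint(p,l)[:1]: print(l,np.round(r["at"],1),r["conf"],np.round(atz(p,r["at"],z),4))
P=S["position"]; print("tip",proj(s,[P[0],P[1],P[2]-.0678]),"flange",proj(s,[P[0],P[1],P[2]-.0228]),"hole",proj(s,[.6175,.218,.053]))
im=cv2.resize(s["frame"][200:330,120:290],None,fx=4.5,fy=4.5,interpolation=cv2.INTER_CUBIC)
cv2.imwrite("pics/j.png",im[:,:,::-1])
E
```

```text
[0.61867895 0.2145327  0.13622761] [-3.14157453e+00  1.48093962e-04  3.18451812e-01] [-0.19630889 -0.11465788 -2.17013459] 0.022358981602835913
pin_grip [167.2 178.4] 0.92 [0.6167 0.2133 0.1432]
ring_hole [186.3 185.7] 0.75 [0.6176 0.2151 0.053 ]
pin_grip [420.6 143. ] 0.89 [ 0.5077 -0.206   0.1432]
ring_hole [193.  285.8] 0.84 [0.6232 0.2207 0.053 ]
tip [196.64085968 277.08946245] flange [191.20986652 253.38681853] hole [197.01047669 286.5183888 ]
```

View pics/j.png

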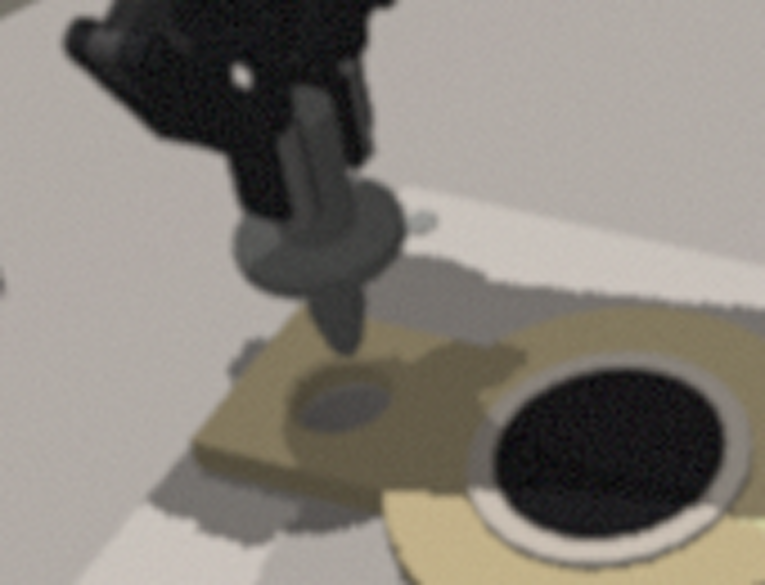

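Request:
move_arm(
  moves="0 -2 0 0; 0 -3.5 0 0; 0 -3.5 3 0; 0 -3.5 8 0; 0 -3.5 14 0; 0 -3.5 20 0; 0 -3.5 25 0; 0 -3.5 30 0; 0 -3.5 35 0; 0 -3.5 40 0",
)

```text
clock: 14.52
position: [0.6174, 0.2181, 0.0957]
tool_rot: [-3.142, 0.0, 0.319]
force: [-0.1, 1.5, -3.2]
grip_width: 0.0223
```

No contact force; continue down gently.

Request:
move_arm(
  moves="0 0 3 0; 0 0 6 0; 0 0 9 0; 0 0 12 0; 0 0 15 0; 0 0 17 0; 0 0 18.5 0; 0 0 19.5 0; 0 0 20 0; 0 0 20 0",
)

```text
clock: 15.35
position: [0.6175, 0.2181, 0.0763]
tool_rot: [-3.142, 0.0, 0.319]
force: [0.4, -0.2, -0.9]
grip_width: 0.0228
```

Request:
move_arm(
  moves="0 0 0.5 0; 0 0 1 0; 0 0 1.5 0; 0 0 2 0; 0 0 2.3 0; 0 0 2.6 0; 0 0 2.6 0; 0 0 2.6 0; 0 0 2.6 0; 0 0 2.6 0",
)

```text
clock: 16.18
position: [0.6177, 0.2182, 0.0756]
tool_rot: [3.142, -0.001, 0.319]
force: [-10.0, -4.4, 26.4]
grip_width: 0.0226
```

Request:
move_arm(
  moves="0 0 -1 0; 0 0 -1.5 0; 0 0 -1.5 0; 0 0 -1.5 0; 0 0 -1.5 0; 0 0 -1.5 0; 0 0 -1.5 0; 0 0 -1.5 0; 0 0 -1.5 0; 0 0 -1.5 0",
)

```text
clock: 17.02
position: [0.6178, 0.2182, 0.0758]
tool_rot: [-3.142, -0.001, 0.319]
force: [-2.6, -0.8, 8.7]
grip_width: 0.0228
```

Request:
move_arm(
  moves="0 0 0 0; 0 0 0 0; 0 0 0 0; 0 0 0 0; 0 0 0 0; 0 0 -2 0; 0 0 -15 0; 0 0 -35 0; 0 0 -65 0; 0 0 -95 0",
  grip=1,
)

```text
clock: 17.85
position: [0.6171, 0.218, 0.1719]
tool_rot: [-3.141, 0.001, 0.319]
force: [0.3, -0.2, 0.4]
grip_width: 0.0854
```

Request:
move_arm(
  moves="0 10 -20 0; 0 30 -40 0; 0 60 -50 0; 0 95 -50 0; 0 130 -50 0; 0 160 -50 0; 0 180 -50 0; 0 190 -50 0; 0 195 -50 0; 0 195 -50 0",
)

```text
clock: 18.68
position: [0.6786, 0.0328, 0.2207]
tool_rot: [-3.141, -0.0, 0.318]
force: [-0.9, 0.3, -0.1]
grip_width: 0.0853
```

```bash
python3 - <<'E'
from h import *
s=bot.grab_frame("side");t=bot.grab_frame("top")
print(bot.observe()["clock"])
for p in(t,s):
  for r in bot.pinpoint(p,"pin_grip")[:2]: print(np.round(r["at"],1),r["conf"],np.round(atz(p,r["at"],.083),4))
print(proj(s,[.6175,.218,.083]),proj(s,[.6175,.218,.061]),proj(s,[.6175,.218,.1055]))
im=np.hstack([t["frame"][150:270,130:260],s["frame"][235:355,120:330]])
cv2.imwrite("pics/k.png",cv2.resize(im,None,fx=2.35,fy=2.35,interpolation=cv2.INTER_CUBIC)[:,:,::-1])
# depth: flange top height profile
for p,n in((t,"t"),):
  for u in range(176,200,2):
    print(u,[round(float((lambda e,d:(e+d*p["z_map"][v,u])[2])(*ray(p,(u,v)))),3) for v in range(172,200,3)])
E
```

```text
18.7833
[439.4 128.7] 0.84 [ 0.7113 -0.2836  0.083 ]
[394.9 127.2] 0.75 [ 0.7167 -0.1995  0.083 ]
[325.4 142.6] 0.95 [ 0.7122 -0.1896  0.083 ]
[420.5 142.7] 0.67 [ 0.5605 -0.3079  0.083 ]
[193.47835399 271.30279289] [196.08590571 282.53554346] [190.70846461 259.37072793]
176 [0.685, 0.686, 0.686, 0.687, 0.687, 0.687, 0.688, 0.688, 0.689, 0.688]
178 [0.685, 0.685, 0.686, 0.686, 0.688, 0.687, 0.688, 0.688, 0.689, 0.688]
180 [0.684, 0.686, 0.687, 0.687, 0.687, 0.686, 0.686, 0.688, 0.688, 0.689]
182 [0.684, 0.685, 0.686, 0.686, 0.687, 0.686, 0.686, 0.687, 0.687, 0.689]
184 [0.684, 0.685, 0.686, 0.685, 0.685, 0.686, 0.686, 0.687, 0.686, 0.688]
186 [0.683, 0.683, 0.683, 0.685, 0.685, 0.685, 0.686, 0.687, 0.687, 0.689]
188 [0.683, 0.683, 0.684, 0.685, 0.685, 0.685, 0.685, 0.687, 0.688, 0.688]
190 [0.682, 0.683, 0.683, 0.685, 0.684, 0.685, 0.686, 0.685, 0.687, 0.687]
192 [0.682, 0.682, 0.683, 0.684, 0.684, 0.684, 0.685, 0.685, 0.685, 0.686]
194 [0.682, 0.682, 0.684, 0.683, 0.683, 0.683, 0.684, 0.685, 0.685, 0.686]
196 [0.681, 0.682, 0.683, 0.683, 0.684, 0.684, 0.685, 0.685, 0.685, 0.685]
198 [0.682, 0.681, 0.683, 0.682, 0.683, 0.774, 0.684, 0.684, 0.684, 0.685]
```

View pics/k.png

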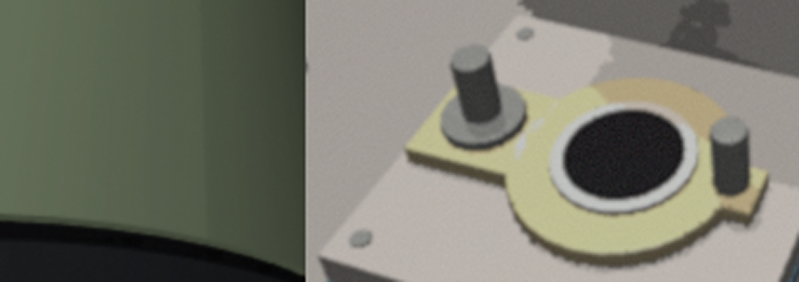

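```bash
python3 - <<'E'
from h import *
s=bot.grab_frame("side")
for v,u in((258,191),(284,189),(284,203),(290,196)):
  e,d=ray(s,(u,v)); print(u,v,np.round(e+d*s["z_map"][v,u],3))
bot.job_done()
E
```

```text
191 258 [0.618 0.217 0.107]
189 284 [0.616 0.23  0.068]
203 284 [0.607 0.214 0.061]
196 290 [0.605 0.228 0.062]
the job is handed in; nothing more can be done
```

I turned the ring clockwise by its post until the lug hole stood over the deck hole. I then took the steel pin out of its block, pushed it down through both holes until the flange met the lug, let go and backed the arm off. The job was handed in at about 19 s of the 56 s allowed.

- **Alignment:** before inserting, the top camera put the lug hole at (0.618, 0.217) and the deck hole at (0.619, 0.217). The side camera put the lug hole about 5 mm away from that, still inside the 6.5 mm clearance.
- **Insertion:** the pin went in with no contact force until the flange seated at about 26 N, at the height expected.
- **Last side picture and depth:** the pin stands upright with its flange flat on the lug. The head top reads 0.107 m (0.1055 expected). The flange top reads 0.061 to 0.068 m (0.061 expected), and the 0.068 is one noisy point near the head.
- **Checks that failed or disagreed:** the top camera could not check the finished pin, because the arm was in its view. At the end the networks reported only the red look-alikes in their top two guesses, so the final check rests on the side picture and its depth.

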